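Sort moulded buffers by felt weight and shut the carrier

TASK

Slide the carrier's cover fully open, then sort all the rubber buffers on the bench by weight, which only lifting each one will tell: stand those heavier than about 400 g upright in cells of the carrier and the lighter ones upright in cells of the open wooden tray, one to a cell (350 to 450 g may go in either). At last slide the cover shut until you feel it seat, and leave everything else on the bench where it is.

Things in the scene. Friction and masses are not known exactly. Their poses are not given: they have to be found in the camera images.
- buffer_a: moulded rubber buffer: black drum 50 mm in diameter, 36 mm high, on it a square steel stud 16 x 16 mm, 32 mm high, to grip it by (68 mm in all). Origin: centre of its underside, z along the stud, x, y square to its flats. Four to six are there. They look alike, but the steel inside differs: each weighs anything from 150 to 650 g, drawn afresh in every start
- buffer_b: moulded rubber buffer: black drum 50 mm in diameter, 36 mm high, on it a square steel stud 16 x 16 mm, 32 mm high, to grip it by (68 mm in all). Origin: centre of its underside, z along the stud, x, y square to its flats. Four to six are there. They look alike, but the steel inside differs: each weighs anything from 150 to 650 g, drawn afresh in every start
- buffer_c: moulded rubber buffer: black drum 50 mm in diameter, 36 mm high, on it a square steel stud 16 x 16 mm, 32 mm high, to grip it by (68 mm in all). Origin: centre of its underside, z along the stud, x, y square to its flats. Four to six are there. They look alike, but the steel inside differs: each weighs anything from 150 to 650 g, drawn afresh in every start
- buffer_d: moulded rubber buffer: black drum 50 mm in diameter, 36 mm high, on it a square steel stud 16 x 16 mm, 32 mm high, to grip it by (68 mm in all). Origin: centre of its underside, z along the stud, x, y square to its flats. Four to six are there. They look alike, but the steel inside differs: each weighs anything from 150 to 650 g, drawn afresh in every start
- buffer_e: moulded rubber buffer: black drum 50 mm in diameter, 36 mm high, on it a square steel stud 16 x 16 mm, 32 mm high, to grip it by (68 mm in all). Origin: centre of its underside, z along the stud, x, y square to its flats. Four to six are there. They look alike, but the steel inside differs: each weighs anything from 150 to 650 g, drawn afresh in every start
- buffer_f: moulded rubber buffer: black drum 50 mm in diameter, 36 mm high, on it a square steel stud 16 x 16 mm, 32 mm high, to grip it by (68 mm in all). Origin: centre of its underside, z along the stud, x, y square to its flats. Four to six are there. They look alike, but the steel inside differs: each weighs anything from 150 to 650 g, drawn afresh in every start
- carrier: fixed aluminium box with slide cover: 132 (x) x 222 (y) x 82 mm high, walls 4 mm. Origin: centre of underside; x points the way the cover opens, away from the robot. Slick floor 6 mm thick, ribs on it 4 x 18 mm high make 2 x 3 cells 58 mm wide, centres at x = -31, +31, y = -62, 0, +62 mm; 12 mm free between outer ribs and y walls. Runners for the open cover: x = 66 to 201 mm, 82 mm high
- cover (a joint): the carrier's flat steel slide cover, 132 x 220 x 4 mm, its underside 82 mm above the bench, sliding along the carrier's x. 0 m: shut against its stop; 0.135 m: fully open against its stop, clear of all cells. Starts nearly shut. Moves stiffly (2 to 3 N) and stays where it is left
- cover_handle (a point): middle of the cover's black grip fin, standing up near the cover's edge toward the robot: 12 mm thick along the carrier's x, 70 mm long along its y, 24 mm high (top 110 mm above the bench, the point itself 98 mm)
- scrap_tray: low open wooden tray, fixed to the bench, 194 mm (its x) x 132 mm (its y) x 24 mm high. Origin: centre of its underside. Floor 6 mm thick, slick lining; ribs 4 mm thick and 18 mm high make 3 x 2 cells 58 mm wide, centres at x = -62, 0, +62 mm, y = -31, +31 mm
- flange: steel ring lying flat among the buffers, 54 mm across, 26 mm hole, 14 mm high; leave alone. Origin: centre of its underside
- gaskets: short stack of black rubber gaskets, 68 mm across, 45 mm high; leave alone. Origin: centre of its underside
- release_agent: white bottle, 56 mm across, 110 mm high; leave alone. Origin: centre of its underside
- spanner: steel spanner lying flat; leave alone
- deflash_brush: brush lying flat; leave alone
- wood_block: wooden block 100 x 60 x 40 mm; leave alone. Origin: centre of its underside
- core_slug: small steel slug 24 mm across, 30 mm high, standing; leave alone. Origin: centre of its underside

How it is judged:
By the outcome, as a careful person would: the job done as asked, in the order asked, and still so for the second after the job is handed in, with the robot touching nothing.
Of buffer_a, buffer_b, buffer_c, buffer_d, buffer_e, buffer_f only 4 to 6 are there at a start; the rules pass over those that are not, and their reading is None.
At some moment in a run one of buffer_a, buffer_b, buffer_c, buffer_d, buffer_e, buffer_f may be knocked a few centimetres aside while the robot is not near it.
It also fails if it takes over 210 s, if anything falls off the work surface, if the arm or the gripper's body presses on something with over 40 N, if the wrist force passes 120 N, or if a joint passes its speed limit or range.

ROBOT

A 7-joint arm with a two-finger parallel gripper is mounted at the origin on the work surface. World frame = base frame: x ahead of the robot, y to its left, z up, the work surface at z = 0. Lengths are in m, angles in rad, forces in N, time in s.
With the tool pointing down it reaches from about 0.4 to 0.9 m from the base axis. Payload 5.5 kg.
Tool frame: the origin (TCP) lies midway between the tips of the shut fingers; the grasp point (between the pads) lies 19 mm behind it (manip.grip_depth is the distance from the TCP to the grasp point, in m); z points along the fingers, y is the line along which they close (so a half turn about z gives the same grasp; the last joint's range is limited). The gripper opens to 92 mm and grips with 3 to 60 N. Pads are 19 mm wide; open, the fingers measure 130 mm over their backs; the gripper's body (75 mm by 190 mm) begins 47 mm behind the grasp point.
Start: joints at [1.533, 0.501, -0.427, 1.55, 0.221, 1.138, -0.21], TCP at [0.193, -0.621, 0.227] pointing down, gripper open.
Joint ranges: [-2.88, 2.88], [-0.31, 2.03], [-1.54, 1.56], [0.2, 2.42], [-1.41, 4.55], [0.19, 2.02], [-2.57, 2.57]. Speed limits (rad/s): [2.57, 2.57, 3.14, 3.14, 3.14, 3.14, 3.14].

INTERFACE

Orientations are given as a unit quaternion [x, y, z, w].
In Python, from bench import manip, effector, viewer gives the robot as it stands. Calls block until the motion is done:
- manip.move_pose(position, orientation): joint-space move of the TCP to a pose.
- manip.servo_line(position, ori=None, vel=0.15): straight line of the TCP; ori=None keeps the orientation; vel is the mean speed in m/s.
- manip.movej(angles): joint-space move.
- effector.open_jaws() and effector.close(f_grip=None): open the fingers fully, or close them until they stop; f_grip is the grip in N (None keeps the last).
- manip.sleep(seconds).
- manip.solve_ik(position, orientation): joint angles nearest the present ones, or None.
- viewer.get_image(name): name is "scene" or "top" or "wrist"; returns the picture (384x512x3 uint8, red, green, blue); there is no depth.
- viewer.get_calibration(name): a dict with "vfov" (degrees; the focal length in pixels is half the picture's height over the tangent of half this angle, whatever the lens; pixels are square), "cx", "cy" (the principal point, pixels), "eye" and "attitude" of the camera in the world. Camera axes: x right, y down, z forward; pixel columns grow to the right and rows downward; lengths in m; the calibration is good to about 2 mm. The wrist camera is an equidistant fisheye: a pixel r from the principal point sees the ray r / f radians off the axis. A picture is of the moment at which its call begins: read the wrist's pose just before it. get_calibration takes no time and is no camera call; for the wrist camera it gives the pose at the moment of the call.
A pose or a line that the arm cannot do raises manip.PlanningError and nothing moves.
- manip.hand_in(): hands the job in; it is judged then, once.
Readings, each from a call of its own:
- manip.current_clock(): time.
- manip.current_q(): joint angles.
- manip.current_joint_velocities(): joint speeds.
- manip.current_tau(): joint torques, N m.
- manip.current_tool_pos(): TCP position.
- manip.current_tcp_rot(): TCP orientation.
- manip.current_force(): force on the tool from outside, world axes, zero at the start.
- manip.current_wrist_torque(): the same for the moment, N m.
- manip.current_finger_gap(): finger opening in m.
- manip.current_gripper_force(): force on a finger pad.
Only numpy, scipy, OpenCV 4.12 (cv2) and the standard library are available. Lean on these libraries where they do the work, as an engineer would, in place of code of your own. Each camera call takes 0.05 s, during which the arm holds its last target. There are 200 camera calls.

## Working session

There is one attempt and no reset: what is moved stays moved. The work goes in short steps, each a Python script; the robot and the scene stay as the last script left them, time stands still between calls to the robot, and variables do not carry over. Pictures are saved under pics/ and viewed, at most 14 in all, crops included, and the job is handed in when it is done.

```bash
mkdir -p pics; ls; python3 - <<'E'
from bench import manip, effector, viewer
import cv2
for n in ("top","scene"):
    im=viewer.get_image(n); cv2.imwrite(f"pics/{n}0.png",cv2.cvtColor(im,cv2.COLOR_RGB2BGR)); print(n,viewer.get_calibration(n))
print(viewer.get_calibration("wrist"),manip.current_clock(),manip.current_tcp_rot(),manip.grip_depth)
E
python3 -c "
import cv2
im=cv2.imread('pics/top0.png');cv2.imwrite('pics/top0b.png',cv2.resize(im,(800,600),interpolation=cv2.INTER_CUBIC))"
```

```text
pics
top {'vfov': 48.14929619109358, 'cx': 251.27989086519162, 'cy': 187.54445726021427, 'eye': array([ 0.43839151, -0.06268245,  1.7394174 ]), 'attitude': array([-0.70178531,  0.71152841, -0.02950572,  0.01881777])}
scene {'vfov': 46.9068535021391, 'cx': 257.7939901506394, 'cy': 184.67992317606902, 'eye': array([ 1.06104544, -0.58680936,  1.13448891]), 'attitude': array([ 0.88090127,  0.36246297, -0.11701388, -0.28096494])}
{'vfov': 65.70646984690485, 'cx': 257.10579068551334, 'cy': 191.26588025582276, 'eye': array([ 0.26661234, -0.59672016,  0.38419666]), 'attitude': array([ 0.79647762, -0.58670677, -0.08733176,  0.11735302])} 0.1 [ 9.88708154e-01  1.49851282e-01 -9.40091458e-05 -8.78303195e-04] 0.0188
```

View pics/top0b.png

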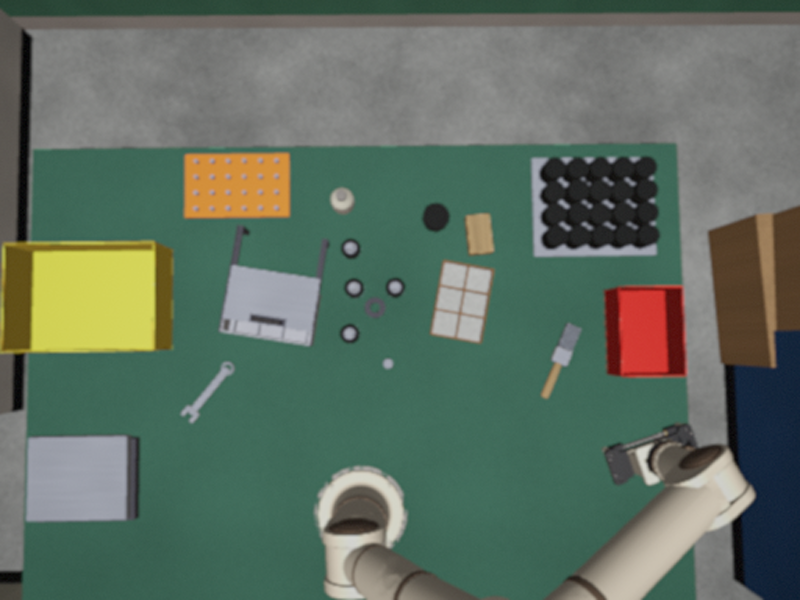

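View pics/scene0.png

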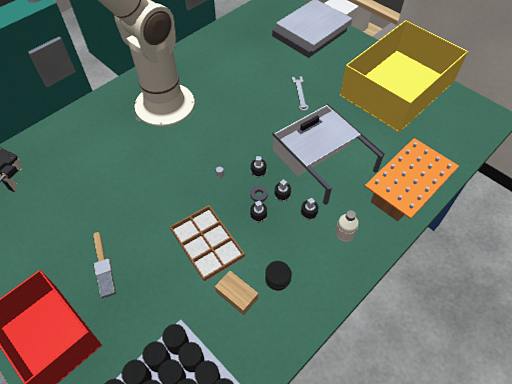

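The top view (800x600 scale) shows the carrier at (270,305) with its fin at (267,320) and runners pointing up. It also shows four buffers at (351,248), (354,288), (395,287) and (349,333), the flange at (375,307), the slug at (388,364) and the tray at (462,301). Next I'll take coarse positions from it, then wrist views.

```bash
cat > h.py <<'E'
from bench import manip, effector, viewer
import numpy as np, cv2
from scipy.spatial.transform import Rotation as R
def down(yaw): # tool pointing down, tool x at yaw
    return (R.from_euler('z',yaw)*R.from_euler('x',np.pi)).as_quat()
def shoot(n,save=None):
    c=viewer.get_calibration(n); im=cv2.cvtColor(viewer.get_image(n),cv2.COLOR_RGB2BGR)
    if save: cv2.imwrite(f'pics/{save}.png',im)
    return im,c
def rays(c,px,fish):
    f=192/np.tan(np.radians(c['vfov']/2)); d=(np.atleast_2d(px)-[c['cx'],c['cy']])/f
    if fish:
        th=np.hypot(*d.T); k=np.where(th>1e-9,np.sin(th)/np.maximum(th,1e-9),1)
        v=np.c_[d*k[:,None],np.cos(th)]
    else: v=np.c_[d,np.ones(len(d))]
    return R.from_quat(c['attitude']).apply(v)
def toz(c,px,z,fish):
    v=rays(c,px,fish); return (c['eye']+v*((z-c['eye'][2])/v[:,2])[:,None])[:,:2]
def pix(c,p,fish):
    v=R.from_quat(c['attitude']).inv().apply(np.atleast_2d(p)-c['eye'])
    f=192/np.tan(np.radians(c['vfov']/2)); 
    if fish:
        r=np.hypot(v[:,0],v[:,1]); return v[:,:2]/r[:,None]*(np.arctan2(r,v[:,2])*f)[:,None]+[c['cx'],c['cy']]
    return v[:,:2]/v[:,2:]*f+[c['cx'],c['cy']]
E
python3 - <<'E'
from h import *
c=viewer.get_calibration("top")
P=np.array
for n,p,z in [("bufs",[(351,247),(354,287),(395,286),(349,332)],.068),("fin",[(267,320)],.11),("tray",[(462,301)],.024),("slug",[(388,364)],.03),("flange",[(375,307)],.014),("carr_corners",[(234,264),(321,277),(308,346),(221,332)],.086)]:
    print(n,toz(c,P(p)*.64,z,False).round(3).tolist())
# wrist cam: offset in tool frame
w=viewer.get_calibration("wrist"); Rt=R.from_quat(manip.current_tcp_rot())
print(Rt.inv().apply(w['eye']-manip.current_tool_pos()),(Rt.inv()*R.from_quat(w['attitude'])).as_euler('xyz'))
E
```

```text
bufs [[0.67, 0.014], [0.569, 0.007], [0.57, -0.095], [0.457, 0.021]]
fin [[0.488, 0.217]]
tray [[0.533, -0.267]]
slug [[0.375, -0.075]]
flange [[0.521, -0.044]]
carr_corners [[0.628, 0.302], [0.593, 0.088], [0.424, 0.121], [0.461, 0.333]]
[ 0.0778938  -0.00073383 -0.15841215] [-2.93692573e-01  3.52990304e-04  1.57081903e+00]
```

```bash
python3 - <<'E'
from h import *
for y in (0,-.18,np.pi,np.pi-.18,1.39,-1.75):
    q=manip.solve_ik([.5,.21,.3],down(y)); print(y,None if q is None else np.round(q,2))
manip.move_pose([.5,-.2,.32],down(0.))
im,c=shoot("wrist","w1")
manip.move_pose([.5,.12,.30],down(0.))
im,c=shoot("wrist","w2"); print(manip.current_clock(), c)
cv2.imwrite('pics/w2b.png',cv2.resize(im,(800,600),interpolation=cv2.INTER_CUBIC))
print(manip.current_force())
E
```

```text
0 [-0.27  0.22 -0.21  1.74  0.05  1.19 -2.06]
-0.18 [-0.46  0.21  0.01  1.75 -0.    1.18 -2.19]
3.141592653589793 [ 0.52  0.5  -1.29  1.72  0.5   1.31  0.69]
2.961592653589793 [ 0.52  0.5  -1.29  1.72  0.5   1.31  0.51]
1.39 [ 0.52  0.5  -1.29  1.72  0.5   1.31 -1.06]
-1.75 [ 0.52  0.5  -1.29  1.72  0.5   1.31  2.08]
3.3333 {'vfov': 65.70646984690485, 'cx': 257.10579068551334, 'cy': 191.26588025582276, 'eye': array([0.57833168, 0.11876043, 0.45825606]), 'attitude': array([-0.69854891,  0.70045278,  0.10306392, -0.1037938 ])}
[ 0.11744634 -0.36177643  0.9553015 ]
```

View pics/w2b.png

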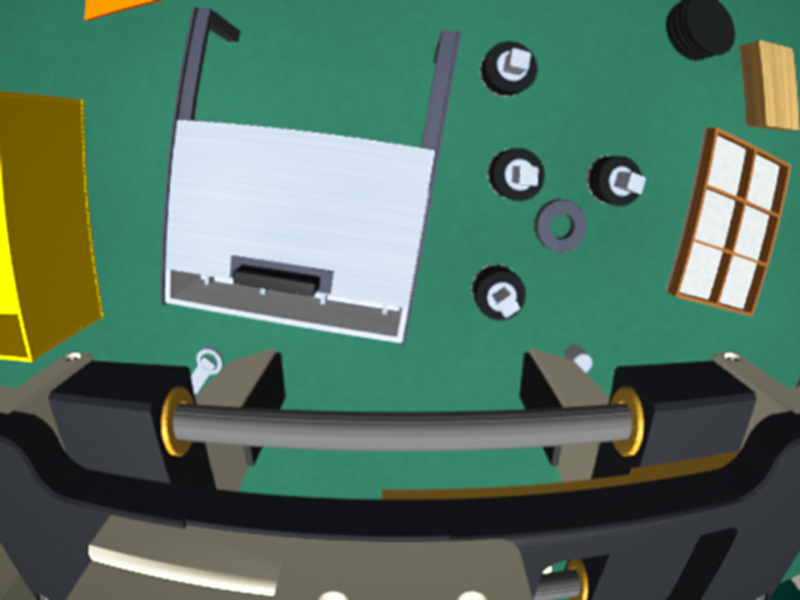

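View pics/w1.png

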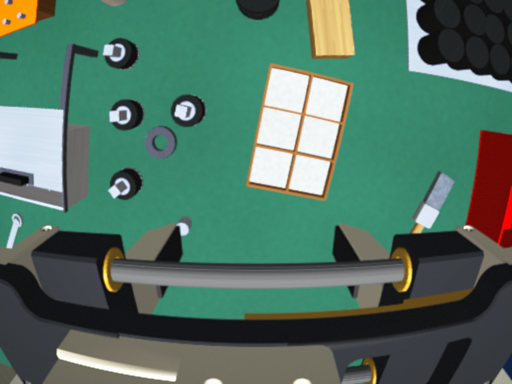

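w2 (800 scale) shows the cover about 20 mm open, with its far corners at (178,121) and (434,150), the carrier's front rim corners at (164,301) and (405,343), and the fin around (277,278). w1 (512 scale) shows the tray corners at (271,64), (353,84), (325,199) and (247,186).

```bash
python3 - <<'E'
from h import *
c2=viewer.get_calibration("wrist"); im=cv2.imread('pics/w2.png')
L=toz(c2,np.array([(164,301),(405,343)])*.64,.082,True); C=toz(c2,np.array([(178,121),(434,150)])*.64,.086,True)
print("front",L,np.linalg.norm(L[1]-L[0])); print("coverfar",C,np.linalg.norm(C[1]-C[0]), (C-L))
u=(L[0]-L[1]);u/=np.linalg.norm(u); v=(C[0]-C[1]);v/=np.linalg.norm(v); print("yaw",np.arctan2(-u[0],u[1]),np.arctan2(-v[0],v[1]))
g=cv2.cvtColor(im,cv2.COLOR_BGR2GRAY)
m=(g<45).astype(np.uint8); sub=np.zeros_like(m); sub[155:200,140:225]=m[155:200,140:225]
cs,_=cv2.findContours(sub,cv2.RETR_EXTERNAL,cv2.CHAIN_APPROX_NONE); k=max(cs,key=cv2.contourArea)
b=cv2.boxPoints(cv2.minAreaRect(k)); print("fin px",b/.64,toz(c2,b,.11,True),toz(c2,b,.086,True))
# w1 pose
Rt=R.from_quat(down(0)); c1=dict(c2); c1['eye']=c2['eye']+[0,-.32,.02]
T=toz(c1,[(271,64),(353,84),(325,199),(247,186)],.024,True); print("tray",T,T.mean(0),[np.linalg.norm(T[i]-T[(i+1)%4]) for i in range(4)])
x=(T[0]+T[1]-T[2]-T[3]); print("tray yaw",np.arctan2(x[1],x[0]))
E
python3 -c "
import cv2
im=cv2.imread('pics/w2.png')[140:230,95:275];cv2.imwrite('pics/c.png',cv2.resize(im,None,fx=4,fy=4,interpolation=cv2.INTER_CUBIC))"
```

```text
front [[0.46336503 0.33924233]
 [0.42433162 0.11558233]] 0.22704052875568415
coverfar [[0.62413924 0.30755923]
 [0.5884895  0.09244575]] 0.21804749772313864 [[ 0.16077422 -0.0316831 ]
 [ 0.16415788 -0.02313658]]
yaw -0.17278104250283483 -0.16423258696257778
fin px [[235.5687  270.29224]
 [238.58054 257.69727]
 [319.74115 277.10526]
 [316.72928 289.70023]] [[0.49756924 0.25173222]
 [0.50783344 0.24816369]
 [0.49108014 0.18226058]
 [0.48088242 0.18520255]] [[0.4919976  0.26091855]
 [0.50296919 0.25710408]
 [0.48506129 0.18665907]
 [0.47416076 0.18980378]]
tray [[ 0.63991056 -0.22314802]
 [ 0.61428344 -0.35097251]
 [ 0.42741626 -0.31291383]
 [ 0.44985595 -0.18569256]] [ 0.53286655 -0.26818173] [np.float64(0.13036812709231313), np.float64(0.19070345077576198), np.float64(0.12918510438236427), np.float64(0.19371026747601156)]
tray yaw -0.19772660644886322
```

View pics/c.png

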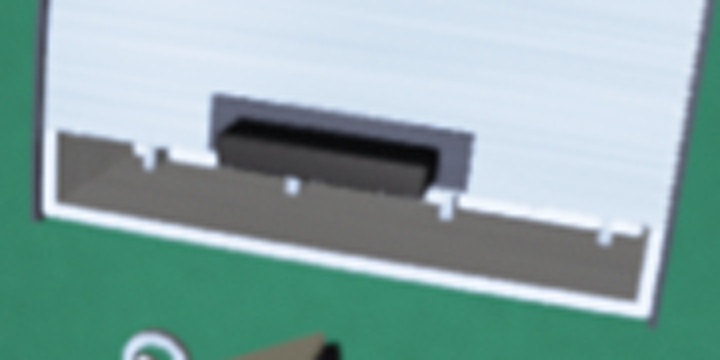

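Crop: the lighter band is the fin's top face, with its centre at about (176.8,181.8) in full-picture pixels. The cover is open about 33 mm. Now I'll open it.

```bash
cat >> h.py <<'E'
CY=-.169; CX=np.array([np.cos(CY),np.sin(CY)]); CYv=np.array([-np.sin(CY),np.cos(CY)]); CC=np.array([.509,.2163])
def car(x,y): return CC+x*CX+y*CYv
def incar(p): p=np.asarray(p)[...,:2]-CC; return np.stack([p@CX,p@CYv],-1)
E
python3 - <<'E'
from h import *
c=viewer.get_calibration("wrist")
f=toz(c,[(176.8,181.8),(95+222/4,140+150/4),(95+432/4,140+180/4)],.110,True); print(f,np.linalg.norm(f[1]-f[2]),incar(f))
p=f[0]; q=down(CY+np.pi/2)
manip.move_pose([*p,.17],q); F0=manip.current_force()
manip.servo_line([*p,.0895],vel=.08); print(manip.current_tool_pos(),manip.current_force()-F0)
effector.close(25); print(manip.current_finger_gap(),manip.current_gripper_force(),manip.current_tool_pos(),manip.current_force()-F0)
x0=incar(p)[0]; print(x0)
for d in (.03,.06,.085,.095):
    g=p+d*CX; manip.servo_line([*g,.0895],vel=.08); print(d,incar(manip.current_tool_pos()),(manip.current_force()-F0).round(2),manip.current_clock())
E
```

```text
[[0.48575751 0.21802019]
 [0.49173323 0.25266839]
 [0.48140124 0.18480571]] 0.06864468248021711 [[-0.0232007  -0.00221362]
 [-0.02313782  0.03294605]
 [-0.02190834 -0.03568762]]
[0.48612301 0.21837412 0.08998546] [-0.30555936  0.61672413  1.2268513 ]
0.011380953203386474 24.99989479780197 [0.48605718 0.21795302 0.08950652] [ 0.63578153  0.84751246 -0.90436946]
-0.02320069875178233
0.03 [ 0.00802121 -0.00223746] [ 2.1   0.25 -0.45] 7.1
0.06 [ 0.03777203 -0.00225434] [ 2.64 -0.19 -0.69] 7.625
0.085 [ 0.06278978 -0.00222892] [ 2.77 -0.43  0.38] 8.0917
0.095 [ 0.0723169  -0.00230444] [2.1  0.52 0.74] 8.3667
```

```bash
python3 - <<'E'
from h import *
p=CC+.0723*CX-.0022*CYv
for d in np.arange(.002,.030,.002):
    g=p+d*CX; manip.servo_line([*g,.0895],vel=.04); F=manip.current_force()[:2]@CX; print(round(d,3),incar(manip.current_tool_pos()).round(4),F.round(2))
    if abs(F)>9: break
print(manip.current_finger_gap())
effector.open_jaws(); 
manip.servo_line([*manip.current_tool_pos()[:2],.17],vel=.2)
manip.move_pose([.47,.08,.30],down(0.))
im,c=shoot("wrist","w3"); np.save("c3.npy",c,allow_pickle=True); print(manip.current_clock())
cv2.imwrite('pics/w3b.png',cv2.resize(im,(800,600),interpolation=cv2.INTER_CUBIC))
E
```

```text
0.002 [ 0.0738 -0.0022] -2.05
0.004 [ 0.0762 -0.0023] -2.41
0.006 [ 0.0785 -0.0023] -1.26
0.008 [ 0.08   -0.0022] -1.95
0.01 [ 0.08   -0.0022] -8.98
0.012 [ 0.08   -0.0023] -12.36
0.011576431832265128
12.65
```

View pics/w3b.png

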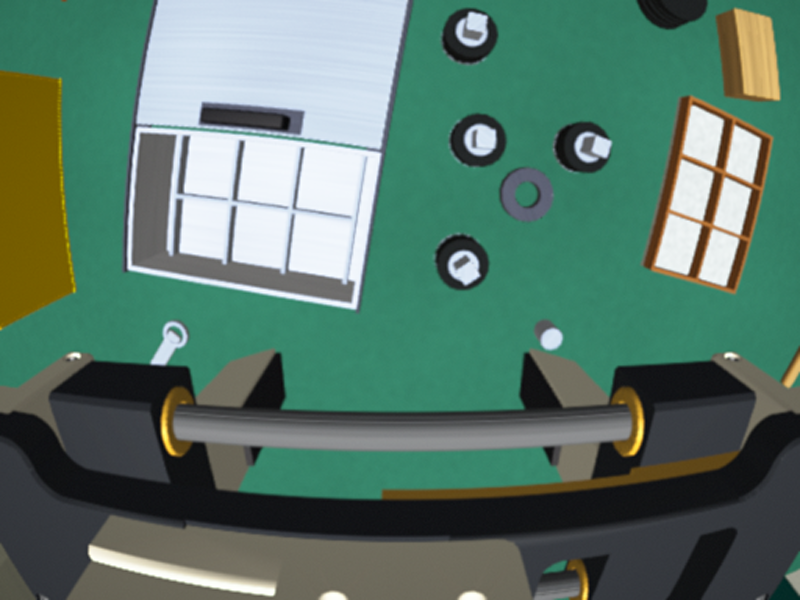

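The cover is fully open; force rose at the stop, with the fin at carrier x = 0.080. The 2x3 cells are empty, with rib joints at (233,203) and (292,211). The buffers are undisturbed at (467,30), (480,139), (585,147) and (463,265). Now I'll check the carrier calibration and the buffer positions.

```bash
cat >> h.py <<'E'
def view(p,z=.20,save=None):
    "camera straight above p, tool x at yaw 0"
    manip.move_pose([p[0]-.078,p[1],z],down(0.)); return shoot("wrist",save)
def stud(im,c,p):
    "stud top: centre, yaw of its flats, measured near p; size check"
    u=pix(c,[[*p,.068]],True)[0]; s=297*.016/(c['eye'][2]-.068)
    g=cv2.cvtColor(im,cv2.COLOR_BGR2GRAY); hsv=cv2.cvtColor(im,cv2.COLOR_BGR2HSV)
    m=((g>110)&(hsv[...,1]<60)).astype(np.uint8)
    cs,_=cv2.findContours(m,cv2.RETR_EXTERNAL,cv2.CHAIN_APPROX_NONE); best=None
    for k in cs:
        if not .35*s*s<cv2.contourArea(k)<4*s*s: continue
        M=cv2.minAreaRect(k); d=np.hypot(*(np.array(M[0])-u))
        if best is None or d<best[0]: best=(d,M)
    if best is None: return None
    B=toz(c,cv2.boxPoints(best[1]),.068,True); e=B[1]-B[0]
    a=(np.arctan2(e[1],e[0])+np.pi/4)%(np.pi/2)-np.pi/4
    return B.mean(0),a,np.linalg.norm(B[1]-B[0]),np.linalg.norm(B[2]-B[1])
def fz(n=30):
    v=[]
    for _ in range(n): v.append(manip.current_force()); manip.sleep(.02)
    return np.mean(v,0),np.std(v,0)
E
python3 - <<'E'
from h import *
c=np.load("c3.npy",allow_pickle=True).item(); P=lambda l:np.array(l)*.64
print("rim",incar(toz(c,P([(136,127),(381,152),(358,309),(126,271)]),.082,True)))
print("ribs",incar(toz(c,P([(233,203),(292,211)]),.024,True)))
t=toz(c,P([(687,97),(773,138),(736,292),(645,266)]),.024,True); print("tray",t,t.mean(0))
print("studs",toz(c,P([(475,20),(484,137),(598,148),(463,267)]),.068,True))
print(fz())
for p in [(.457,.021)]:
    im,c=view(p,.2,"s0"); print(stud(im,c,p))
cv2.imwrite('pics/s0c.png',im)
E
```

```text
rim [[ 0.06572229  0.11235366]
 [ 0.06646395 -0.1098831 ]
 [-0.06632169 -0.11173427]
 [-0.06825389  0.11360434]]
ribs [[-0.00039827  0.02811556]
 [-0.00019359 -0.03242204]]
tray [[ 0.63698582 -0.21710263]
 [ 0.61296149 -0.3518859 ]
 [ 0.42565364 -0.31521819]
 [ 0.45305169 -0.176152  ]] [ 0.53216316 -0.26508968]
studs [[ 0.67302866  0.01940946]
 [ 0.57046616  0.01192572]
 [ 0.56798071 -0.0914042 ]
 [ 0.45860362  0.02708351]]
(array([-0.0271438 , -0.16446374, -0.0894376 ]), array([0.49654748, 0.59282488, 0.49494027]))
(array([0.4538766 , 0.02283178]), np.float64(-0.7835660578413596), np.float64(0.02539734794094542), np.float64(0.025405107343748255))
```

View pics/s0.png

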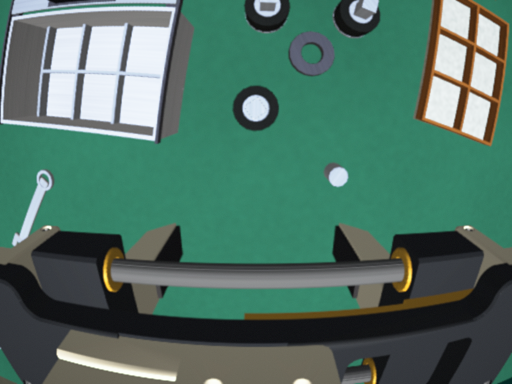

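From straight above, the buffer's disc at (256,107) gives a clean centre, but the stud top blends into a 25 mm pale ring. I need an oblique look for yaw, so I'll check the contrast.

```bash
python3 - <<'E'
import cv2,numpy as np
a=cv2.imread('pics/s0.png')[82:132,230:282].astype(float)
b=cv2.imread('pics/w3.png'); b=cv2.cvtColor(b,cv2.COLOR_BGR2GRAY).astype(float)
g=a.mean(2); print(g.max(),np.percentile(g[15:35,15:36],[5,50,95]))
A=np.clip((g-190)*4,0,255)
o=[A,g]; 
s=cv2.imread('pics/s0.png').mean(2)
o+= [s[0:50,242:294],s[0:50,330:382]]
o=[cv2.resize(x,(390,300),interpolation=cv2.INTER_CUBIC) for x in o]
cv2.imwrite('pics/cr.png',np.vstack([np.hstack(o[:2]),np.hstack(o[2:])]))
E
```

```text
237.66666666666666 [201.31666667 228.33333333 231.66666667][ WARN:0@0.048] global loadsave.cpp:1063 imwrite_ Unsupported depth image for selected encoder is fallbacked to CV_8U.
```

View pics/cr.png

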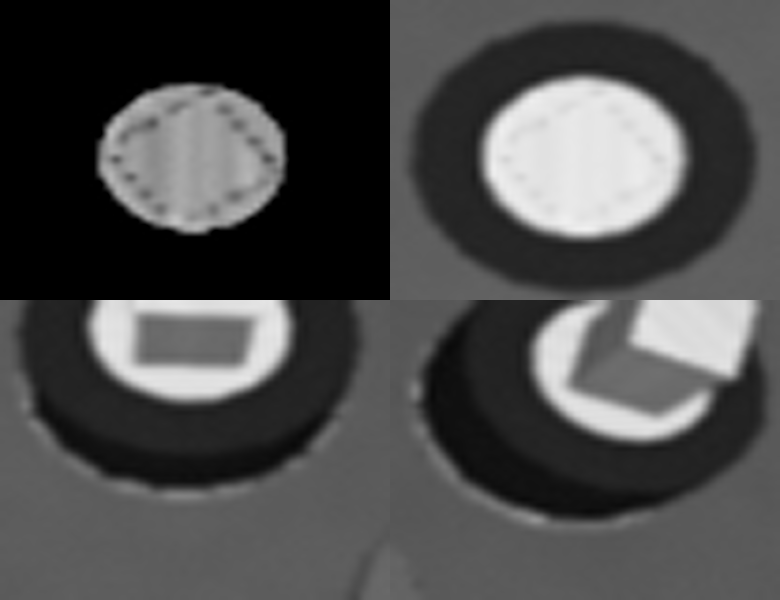

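```bash
cat >> h.py <<'E'
TC=np.array([.5325,-.2665]); TY=-.1965
def tray(x,y): return TC+R.from_euler('z',TY).apply([x,y,0])[:2]
def discs(im,c):
    "pale discs ringed by black rubber: centre at z=.036"
    g=cv2.cvtColor(im,cv2.COLOR_BGR2GRAY); s=297/(c['eye'][2]-.036); out=[]
    cs,_=cv2.findContours((g>150).astype(np.uint8),cv2.RETR_EXTERNAL,cv2.CHAIN_APPROX_NONE)
    for k in cs:
        (u,v),r=cv2.minEnclosingCircle(k); M=cv2.moments(k)
        if not .0085*s<r<.026*s or v>250: continue
        ring=cv2.ellipse2Poly((int(u),int(v)),(int(r+.0045*s),)*2,0,0,360,15)
        ok=np.mean([g[y,x]<70 for x,y in ring if 0<=x<512 and 0<=y<384])
        if ok>.6: out.append((toz(c,[(M['m10']/M['m00'],M['m01']/M['m00'])],.036,True)[0],(u,v),r))
    return out
def find(p,z=.14,save=None):
    for i in range(4):
        im,c=view(p,z,save); D=[d for d in discs(im,c) if np.linalg.norm(d[0]-p)<.07]
        if not D: print("none near",p); z=.25; continue
        d=min(D,key=lambda d:np.linalg.norm(d[0]-p)); far=np.linalg.norm(d[0]-p); p=d[0]
        if far<.008 and z<.2: break
        z=.14
    g=cv2.cvtColor(im,cv2.COLOR_BGR2GRAY); bh=cv2.morphologyEx(g,cv2.MORPH_BLACKHAT,np.ones((5,5),np.uint8))
    m=np.zeros_like(g); cv2.circle(m,tuple(int(round(t)) for t in d[1]),int(d[2]*.93),255,-1)
    ys,xs=np.nonzero((bh>=4)&(m>0)); yaw=None
    if len(xs)>8:
        q=toz(c,np.c_[xs,ys],.068,True); M=cv2.minAreaRect(((q-p)*1000).astype(np.float32)); print("stud rect mm",np.round(M[0],1),np.round(M[1],1),M[2])
        if 13.5<min(M[1]) and max(M[1])<19: yaw=np.radians(M[2]); p=p+np.array(M[0])/1000
    print("found",p.round(4),"yaw",yaw); return p,yaw
def go(xy,z,yaws):
    "joint move to the yaw that turns the joints least"
    q0=np.array(manip.current_q()); o=[]
    for y in yaws:
        q=manip.solve_ik([*xy,z],down(y))
        if q is not None: o.append((np.abs(np.array(q)-q0).max(),y))
    y=min(o)[1]; manip.move_pose([*xy,z],down(y)); return y
def pick(p,yaw,tip=.043,f=35):
    ks=np.arange(-2,3)*np.pi/2
    go(p,.13,yaw+ks); F0=fz(40)[0]
    manip.servo_line([*p,tip],vel=.12); effector.close(f); gap=manip.current_finger_gap()
    manip.servo_line([*p,.13],vel=.12); manip.sleep(.3); F1=fz(40)[0]
    w=(F0-F1)[2]/9.81*1000; print("gap mm",gap*1e3,"mass g",w,"t",manip.current_clock()); return w
def place(xy,yaws,tip=.050):
    t=manip.current_tool_pos(); manip.servo_line([*t[:2],.2],vel=.25)
    go(xy,.2,yaws); manip.servo_line([*xy,.09],vel=.15); manip.servo_line([*xy,tip+.004],vel=.06); F0=fz(8)[0]; manip.servo_line([*xy,tip],vel=.03)
    print("contact dF",(fz(8)[0]-F0).round(2)); effector.open_jaws(); manip.servo_line([*xy,.2],vel=.2); print("t",manip.current_clock())
CYAWS=[CY,CY+np.pi,CY-np.pi]; TYAWS=TY+np.pi/4+np.arange(-2,3)*np.pi/2
E
python3 - <<'E'
from h import *
p,yaw=find(np.array([.454,.023]),save="a")
if yaw is None: raise SystemExit
w=pick(p,yaw)
if w<20: raise SystemExit
E
```

```text
stud rect mm [-0.   0.2] [18.4 18.2] 35.5609130859375
found [0.4537 0.0234] yaw 0.6206550183651466
gap mm 15.95039911308068 mass g 244.781122337339 t 19.2667
```

```bash
python3 - <<'E'
from h import *
place(tray(-62e-3,31e-3),TYAWS)
p,yaw=find(np.array([.569,-.0935]),save="b")
if yaw is None: raise SystemExit
w=pick(p,yaw)
E
```

```text
contact dF [ 0.25 -0.11  0.14]
t 25.025
stud rect mm [ 0.1 -0.3] [19.9 17.8] 76.91900634765625
found [ 0.5703 -0.0943] yaw None
```

```bash
sed -i 's/max(M\[1\])<19/max(M[1])<21/' h.py; python3 - <<'E'
from h import *
p,yaw=find(np.array([.5703,-.0943]),save="b2")
w=pick(p,yaw)
E
python3 -c "
import cv2
cv2.imwrite('pics/b3.png',cv2.resize(cv2.imread('pics/b2.png')[:230],None,fx=1.5,fy=1.5))"
```

```text
stud rect mm [ 0.2 -0.2] [18.2 17.9] 73.953857421875
found [ 0.5705 -0.0945] yaw 1.2907383065621638
gap mm 15.581055395154975 mass g 611.6890760046438 t 31.1417
```

View pics/b3.png

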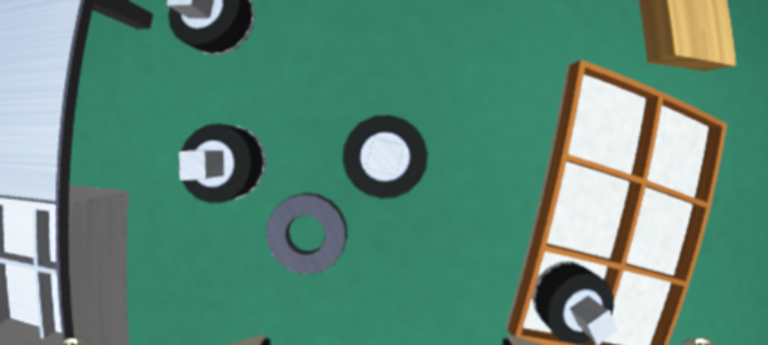

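The first buffer stands in the tray's near-left cell at (572,300). The second weighs 612 g, so it goes in the carrier.

```bash
python3 - <<'E'
from h import *
place(car(-.031,-.001),CYAWS)
p,yaw=find(np.array([.57,.012]),save="d")
if yaw is not None: w=pick(p,yaw)
E
```

```text
contact dF [-0.33  0.46 -0.34]
t 37.1667
stud rect mm [-0.2  0.5] [20.6 18.1] 81.35327911376953
found [0.5699 0.0112] yaw 1.4198825778292128
gap mm 16.285634107035047 mass g 341.4751634879695 t 43.0417
```

```bash
python3 - <<'E'
from h import *
place(tray(62e-3,31e-3),TYAWS)
p,yaw=find(np.array([.673,.018]),save="e")
if yaw is not None: w=pick(p,yaw)
E
python3 -c "
import cv2
cv2.imwrite('pics/e3.png',cv2.resize(cv2.imread('pics/e.png')[:240],None,fx=1.5,fy=1.5))"
```

```text
contact dF [ 0.09 -0.23 -0.34]
t 48.8417
stud rect mm [-0.1 -0.1] [18.4 19.7] 80.12438201904297
found [0.6718 0.0185] yaw 1.3984342773580418
gap mm 15.351645614984598 mass g 586.925866198695 t 54.9
```

View pics/e3.png

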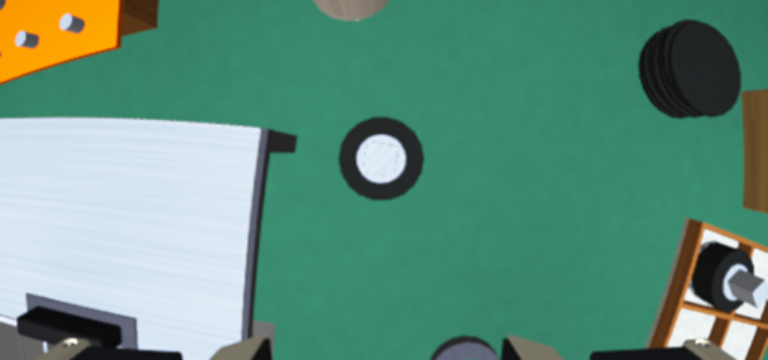

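The fourth is 587 g and goes in the carrier. The tray's second buffer looks good at (725,275).

```bash
python3 - <<'E'
from h import *
place(car(.031,-.001),CYAWS)
manip.move_pose([.44,.06,.30],down(0.))
im,c=shoot("wrist","g"); print(manip.current_clock(),[d[0].round(3).tolist() for d in discs(im,c)])
cv2.imwrite('pics/gb.png',cv2.resize(im,(800,600),interpolation=cv2.INTER_CUBIC))
E
```

```text
contact dF [ 0.24 -0.16 -0.09]
t 60.6083
61.4917 [[0.477, -0.223], [0.599, -0.249]]
```

View pics/gb.png

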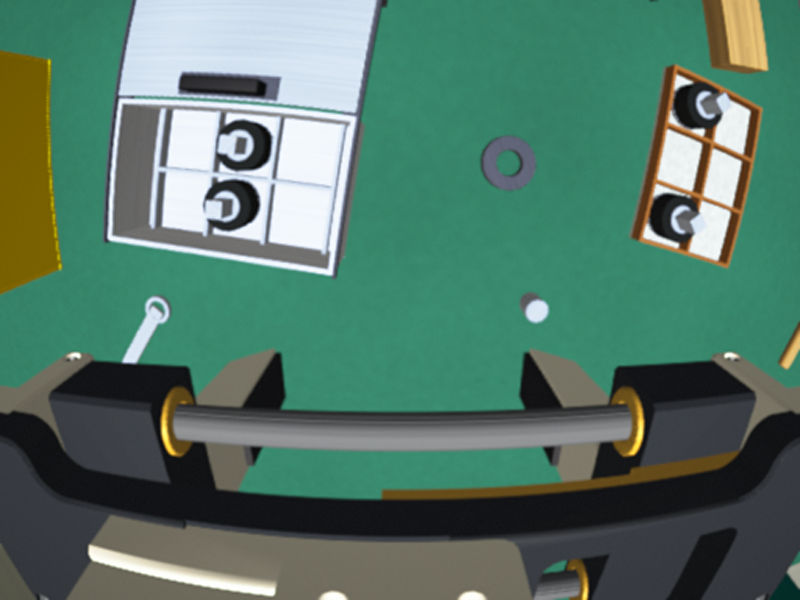

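Both heavy buffers stand in the middle carrier cells at (245,143) and (233,205), and both light ones in the tray at (698,105) and (674,217). Now I'll shut the cover.

```bash
python3 - <<'E'
from h import *
q=down(CY+np.pi/2); L=lambda x,z=.0895,v=.06: manip.servo_line([*car(x,-.0022),z],vel=v)
manip.move_pose([*car(.080,-.0022),.17],q); L(.080,v=.08); effector.close(25); print(manip.current_finger_gap(),manip.current_tool_pos())
for x in (.04,0,-.03,-.046): L(x); print(x,incar(manip.current_tool_pos()).round(4),(manip.current_force()[:2]@CX).round(2))
x=-.046
for i in range(12):
    x-=.002; L(x,v=.04); F=fz(3)[0][:2]@CX; print(round(x,3),incar(manip.current_tool_pos()).round(4),F.round(2))
    if abs(F)>12: break
effector.open_jaws(); L(x,.17,.2)
manip.move_pose([.44,.06,.30],down(0.)); im,c=shoot("wrist","k"); t,_=shoot("top","t"); print(manip.current_clock())
print([d[0].round(3).tolist() for d in discs(im,c)])
cv2.imwrite('pics/kt.png',np.hstack([cv2.resize(im[:240],(400,188)),cv2.resize(t[:300],(400,188))]).repeat(2,0).repeat(2,1)[:, :800] if 0 else np.vstack([im[:230],t[60:384]]))
E
```

```text
0.011565990066997042 [0.58744127 0.20069773 0.08946957]
0.04 [ 0.0387 -0.0022] -2.57
0 [-0.0013 -0.0022] -3.33
-0.03 [-0.0315 -0.0022] -1.89
-0.046 [-0.0471 -0.0021] -2.36
-0.048 [-0.0478 -0.0021] 0.47
-0.05 [-0.0498 -0.0021] 2.29
-0.052 [-0.0522 -0.0022] 2.2
-0.054 [-0.0544 -0.0021] 1.69
-0.056 [-0.055  -0.0021] 4.64
-0.058 [-0.055  -0.0021] 10.84
-0.06 [-0.0551 -0.0021] 16.11
72.4333
[[0.478, -0.222], [0.577, -0.21], [0.599, -0.249], [0.619, -0.219]]
```

View pics/kt.png

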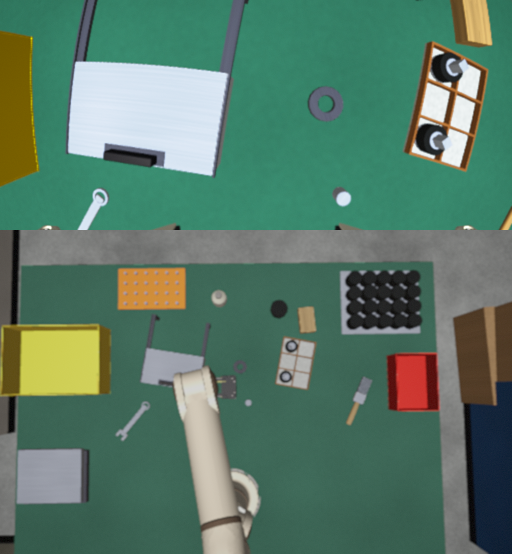

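The cover is shut flush: it met its stop after exactly 135 mm of travel. The two tray buffers still stand at (292,346) and (286,377), and no other buffers are on the bench.

```bash
python3 -c "
from bench import manip
print(manip.hand_in())"
```

```text
the job is handed in; nothing more can be done
None
```

The job is handed in: the four buffers on the bench are sorted, the 612 g and 587 g ones in the carrier and the 245 g and 341 g ones in the tray, and the cover was slid fully open first and shut against its stop at the end.

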